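# Park the tapered sleeve on the drying post and arm the dryer

## Task

Take the purple tapered sleeve and lower it, upright, over the metal cone of the drying post until you just feel it touch; stop there and let it go so that it hangs loosely on the cone - pressing it down would wedge and jam it. Then swing the red guard on the switch box open, flip the toggle under it over towards the guard's hinge, and close the guard again. Leave the forceps, the grey divider and the orange cap remover where they lie.

Things in the scene. Friction and masses are not known exactly. Their poses are not given: they have to be found in the camera images.
- sleeve_center (a point): Centre of the loose purple tapered sleeve (about 0.12 kg), an inverted funnel 118 mm tall standing mouth down: on its axis, 59 mm above the mouth's rim, z up along the axis. Skirt: hollow cone open below, outer diameter 84 mm at the mouth narrowing to 48 mm at 70 mm up, wall 3 mm. Above it the solid neck.
- sleeve_neck (a point): Middle of the sleeve's solid cylindrical neck, 42 mm in diameter and 48 mm tall (70 to 118 mm above the mouth), 35 mm above the sleeve's centre. Grip it here, at any yaw.
- post: Fixed drying post; origin on the counter at the centre of its white round foot (116 mm across, 35 mm high), z up. On its axis, on a stem, a steel cone 65 mm tall, 84 mm across its base, 51 mm across its flat top, tapered like the inside of the sleeve. The stem's height differs each time and is not reported: the cone's top is 105 to 135 mm above the counter.
- post_foot (a point): Top of the post's foot, on its axis, 35 mm above the counter. Held centred, the sleeve touches the cone when its mouth is about 54 mm below the cone's top (its centre 110 to 140 mm above the counter), off-centre up to 8 mm sooner: feel for it. The cone gives on a spring, about 2 N per mm over 12 mm; about 15 N between sleeve and cone wedges the sleeve. The stem does not yield.
- guard_fin (a point): Grip point of the solid red upright fin on the guard: 18 mm along the box's x, 12 mm thick along its y, 40 mm tall on the guard's top face; this point is 28 mm above that face. Guard shut, it lies 70 mm from the hinge line towards box -x and 78 mm above it. Pinched across its thickness, the fin pivots between the fingers as the guard swings.
- box: Fixed grey switch box, 170 mm (its x) by 110 mm (its y) by 50 mm high; origin under its centre, z up, x pointing from its front to the guard's hinge end.
- guard_hinge (a point): Centre of the guard's hinge line, which runs along the box's y; 35 mm towards box +x from the box's centre, 54 mm above the counter.
- guard (a joint): Angle of the see-through red guard (a hood 80 x 74 x 50 mm, 80 g) over the toggle: 0 shut, 1.6 rad fully open; it rises at the front (box -x) and swings over to box +x. It tips over by its own weight: shut below about 0.8 rad, open above about 1.05.
- toggle_tip (a point): Centre of the white ball (16 mm across) at the end of the toggle, 34 mm from its pivot, which lies 5 mm from the box's centre towards box -x and 52 mm above the counter.
- toggle (a joint): Angle of the toggle: 0 off, leaning 0.45 rad from upright to box -x; 0.9 on, leaning 0.45 rad to box +x (towards the hinge). It stays where it is left and moves under about 2 N at the ball.
- forceps: Bystander: loose stainless mosquito forceps, 125 mm long, 8 mm high, lying along its x; origin about at the middle, at the counter.
- divider: Bystander: loose grey tray divider, an upright plate 160 mm long (its y), 6 mm thick, 64 mm high on two feet 50 mm long; origin under its centre.
- capremover: Bystander: loose orange plastic cap remover, 120 mm long (its x), 46 mm wide at the ring, 24 mm high; origin under its middle.
Not all that is in view belongs to the job. Leave any pink look-alike of the post alone. What is shaped like the box but blue is not meant.

How it is judged:
By the outcome, as a careful person would: the job done as asked, in the order asked, and still so for the second after the job is handed in, with the robot touching nothing.
It also fails if it takes over 72 s, if anything falls off the work surface, if the arm or the gripper's body presses on something with over 40 N, if the wrist force passes 120 N, or if a joint passes its speed limit or range.

## Robot

A 7-joint arm with a two-finger parallel gripper is mounted at the origin on the work surface. World frame = base frame: x ahead of the robot, y to its left, z up, the work surface at z = 0. Lengths are in m, angles in rad, forces in N, time in s.
With the tool pointing down it reaches from about 0.4 to 0.9 m from the base axis. Payload 5.6 kg.
Tool frame: the origin (TCP) lies between the finger pads; the fingertips stand 8 mm ahead of it and the grasp point (between the pads) lies 11 mm behind it; z points along the fingers, y is the direction in which the jaws open and shut (so a half turn about z gives the same grasp; the last joint's range is limited). The gripper opens to 92 mm and grips with 3 to 60 N. Pads are 20 mm wide; open, the fingers measure 128 mm over their backs; the gripper's body (75 mm by 189 mm) begins 69 mm behind the grasp point.
Start: joints at [1.257, 0.468, -0.012, 1.603, 0.006, 1.071, -0.056], TCP at [0.174, -0.626, 0.223] pointing down, gripper open.
Joint ranges: [-2.53, 2.53], [-0.31, 2.02], [-1.57, 1.55], [0.28, 2.44], [-1.29, 4.43], [0.15, 1.84], [-2.92, 2.92]. Speed limits (rad/s): [2.57, 2.57, 3.14, 3.14, 3.14, 3.14, 3.14].

## Interface

Orientations are given as [roll, pitch, yaw] about the fixed x, y, z axes, in that order (R = Rz(yaw) Ry(pitch) Rx(roll)).
In Python, from workcell import r gives the robot as it stands.
- The arm moves only by the tool carry_out, never from a script. Its argument "series" is a list of rows, each an object with "fingers": the finger opening in m, from 0 to 0.0919; "slide": the shift along the world's x, y, z in m, a list of three; "yaw": the turn about the world's z in degrees. In form: [{"fingers": fingers, "slide": [x, y, z], "yaw": yaw}, ...]. A call has 1 to 8 rows; each row is the pose to reach, as a shift and turn from the pose commanded when the call began; what a row does not reach only later rows make up. A row lasts 1/10 s, in which the tool goes at most 50 mm and 8.59 degrees, less where a joint would pass 70% of its speed; a pose out of reach is approached as far as the arm can. A call with a gripper value outside its range is refused whole. The fingers move at their own pace and stop on an object; the grip force is fixed at half the most. Time passes only in rows, so rows that repeat a pose let the fingers close. It gives the time, the measured TCP pose, the force and the opening at its end, in the units of the state.
- r.get_state(): the state, without advancing time (a new reading comes with each control period).
- r.camera(name): name is "scene" or "top" or "wrist"; returns a dict with "color" (400x640x3 uint8, red, green, blue), "mtx" (3x3 intrinsics, pixels), "D" ([k1, k2, p1, p2, k3] as OpenCV has them; the pictures are not rectified), "R" (3x3) and "t" (3): a world point X has camera coordinates R X + t. Camera axes: x right, y down, z forward; pixel columns grow to the right and rows downward; lengths in m; the calibration is good to about 2 mm. A picture is of the moment at which its call begins. There is no depth.
- r.finish_job(): hands the job in, once; it reports no verdict.
The state is a dict: "t": time; "qpos": joint angles; "qvel": joint speeds; "tau": joint torques, N m; "tcp_pos": TCP position; "ee_rot": TCP orientation; "wrist_force": force on the tool from outside, world axes, zero at the start; "moment": the same for the moment, N m; "opening": opening from 0.0 (shut) to 1.0 (fully open).
Only numpy, scipy, OpenCV 4.12 (cv2) and the standard library are available. Lean on these libraries where they do the work, as an engineer would, in place of code of your own. Each camera call takes 0.05 s, during which the arm holds its last target.

## Working session

There is one attempt and no reset: what is moved stays moved. The work goes in short steps, Python scripts to look and compute and a tool call to move; the robot and the scene stay as the last step left them, time stands still between calls to the robot, and variables do not carry over. Pictures are saved under pics/ and viewed, and the job is handed in when it is done.

Besides the shell and the picture viewer there is one more tool, called after "Request:" by a JSON object that holds its "op" and its "data". carry_out: Moves the arm, as the interface text tells. Its arguments: {"type":"object","properties":{"series":{"type":"array"}},"required":["series"]}

```bash
ls; mkdir -p pics
python3 - <<'E'
from workcell import r
import cv2
s=r.get_state();print(s)
for n in ["scene","top","wrist"]:
    c=r.camera(n);cv2.imwrite(f"pics/a_{n}.png",c["color"][:,:,::-1]);print(n,c["mtx"].tolist(),c["D"],c["R"].tolist(),c["t"])
E
```

```text
pics
{'t': 0.0, 'qpos': array([ 1.2570127 ,  0.46839413, -0.01159075,  1.60362039,  0.00599161,
        1.0714308 , -0.05628188]), 'qvel': array([-0.00022719, -0.00032728,  0.00028425,  0.00078986,  0.00079426,
       -0.00200918,  0.00122079]), 'tau': array([-6.11803571e-04, -5.20567346e+01, -1.26397616e-02, -2.43744439e+01,
       -5.65859419e-02,  1.74123805e-02,  1.47735027e-04]), 'tcp_pos': array([ 0.17363802, -0.62577412,  0.22163069]), 'ee_rot': array([-3.13977868e+00,  1.24362496e-04,  2.70723074e-01]), 'wrist_force': array([-0.78810451, -0.28202876,  1.32246256]), 'moment': array([ 0.00226851, -0.01556861, -0.03832524]), 'opening': 0.9994882069136225}
scene [[366.61381721499845, 0.0, 316.41345760850413], [0.0, 366.61381721499845, 196.51550419943783], [0.0, 0.0, 1.0]] [-0.02036698  0.          0.          0.          0.        ] [[-0.3467208098635542, 0.9378663083117733, 0.01383718689643405], [0.7581466021882282, 0.2889050474048776, -0.5845918261269395], [-0.5522666109751753, -0.19219953516497157, -0.8112095469632757]] [ 0.25616922 -0.33859603  1.32568766]
top [[392.4875586689797, 0.0, 319.55920296893373], [0.0, 392.4875586689797, 203.8947458319988], [0.0, 0.0, 1.0]] [-0.07395649  0.          0.          0.          0.        ] [[-0.023283452819462053, -0.9993661869636311, 0.026927777081972644], [-0.9974468259397139, 0.0214029731980276, -0.06813033216618464], [0.06751081578231766, -0.02844533515459143, -0.9973129662550011]] [-0.0781177   0.58557984  1.00194294]
wrist [[349.57870471696015, 0.0, 318.27391970901215], [0.0, 349.57870471696015, 204.70059366003014], [0.0, 0.0, 1.0]] [-0.00284141  0.          0.          0.          0.        ] [[0.26689419501972494, -0.9637253995269954, -0.0009181346898414949], [-0.9240938880416215, -0.25618880585264103, 0.2835802916986989], [-0.27352874574511254, -0.07483749102110142, -0.9589480565644706]] [-0.64855103 -0.03142742  0.3914274 ]
```

View pics/a_scene.png

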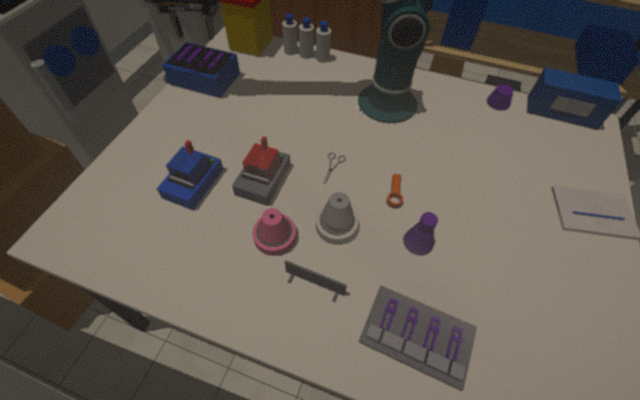

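View pics/a_top.png

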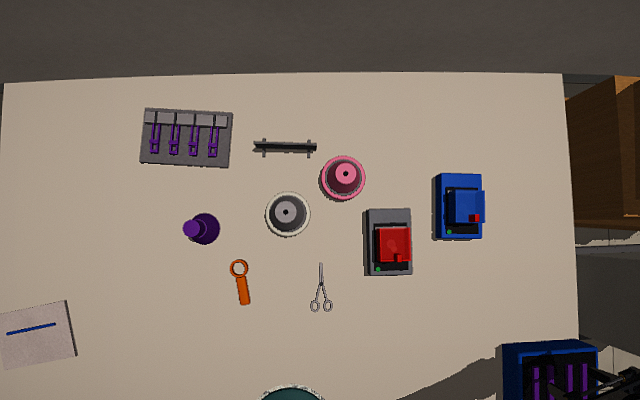

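View pics/a_wrist.png

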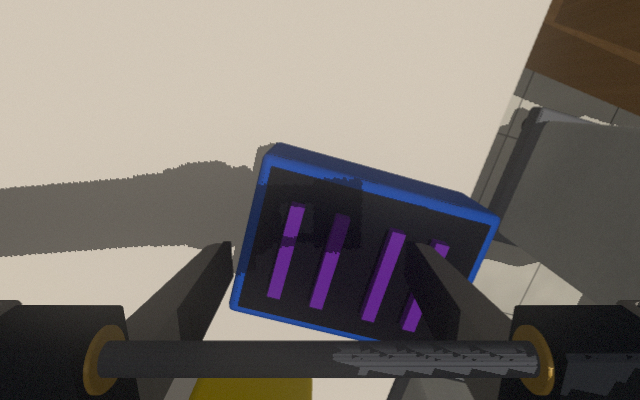

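```bash
cat > h.py <<'E'
import cv2,numpy as np
def ray(c,uv):
    uv=np.array(uv,float).reshape(-1,1,2)
    n=cv2.undistortPoints(uv,c["mtx"],c["D"]).reshape(-1,2)
    d=np.c_[n,np.ones(len(n))]@c["R"]
    return -c["R"].T@c["t"],d
def plane(c,uv,z):
    o,d=ray(c,uv);return o+d*((z-o[2])/d[:,2])[:,None]
def tri(c1,u1,c2,u2):
    o1,d1=ray(c1,u1);o2,d2=ray(c2,u2);d1=d1[0];d2=d2[0]
    s=np.linalg.lstsq(np.c_[d1,-d2],o2-o1,rcond=None)[0]
    p=o1+s[0]*d1;q=o2+s[1]*d2
    return (p+q)/2,np.linalg.norm(p-q)
def proj(c,X):
    X=np.array(X,float).reshape(-1,3)
    return cv2.projectPoints(X,cv2.Rodrigues(c["R"])[0],c["t"],c["mtx"],c["D"])[0].reshape(-1,2)
E
python3 - <<'E'
import cv2
t=cv2.imread("pics/a_top.png");s=cv2.imread("pics/a_scene.png")
cv2.imwrite("pics/b1.png",cv2.resize(t[180:290,170:310],None,fx=5,fy=5,interpolation=2))
cv2.imwrite("pics/b2.png",cv2.resize(t[150:290,310:430],None,fx=4,fy=4,interpolation=2))
cv2.imwrite("pics/b3.png",cv2.resize(s[120:260,220:450],None,fx=3.4,fy=3.4,interpolation=2))
E
```

```text
(no output)
```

View pics/b1.png

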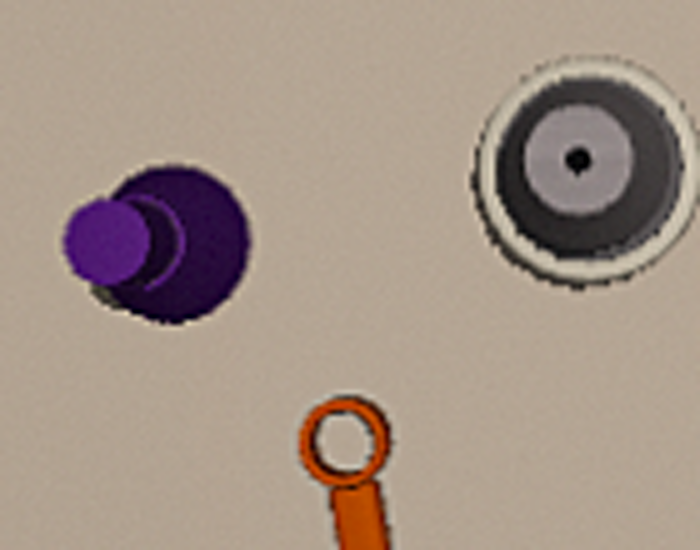

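View pics/b2.png

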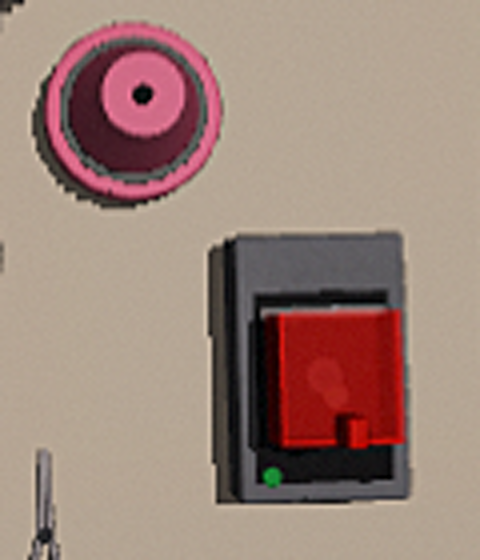

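View pics/b3.png

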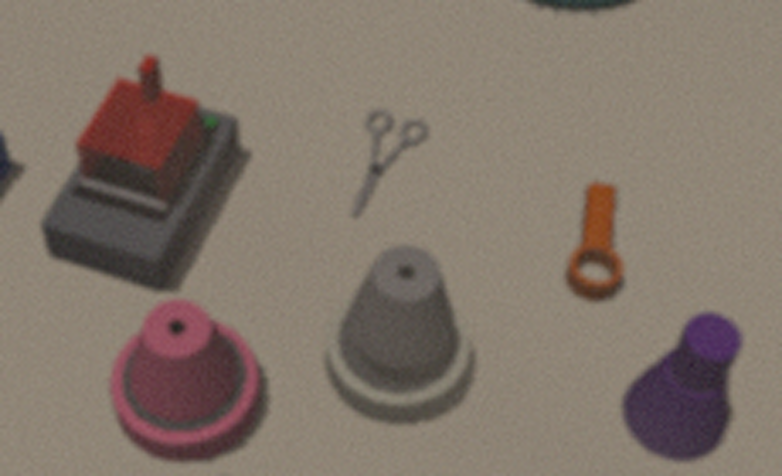

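Run:
```python
from workcell import r
from h import *
T=r.camera("top");S=r.camera("scene")
np.set_printoptions(precision=4,suppress=True)
f=lambda p,s,o:[(p[0]+.5)/s-.5+o[0],(p[1]+.5)/s-.5+o[1]]
t1=lambda p:f(p,5,(170,180)); t2=lambda p:f(p,4,(310,150)); s3=lambda p:f(p,3.4,(220,120))
print("neck",tri(T,t1((107,242)),S,s3((712,339))),plane(T,t1((107,242)),.118),plane(S,s3((712,339)),.118))
# sleeve mouth circle in top, hsv mask
hsv=cv2.cvtColor(T["color"],cv2.COLOR_RGB2HSV)
m=((hsv[...,0]>125)&(hsv[...,0]<150)&(hsv[...,1]>100)).astype(np.uint8)
m[:, :170]=0;m[:180]=0;m[:,260:]=0;m[300:]=0
ys,xs=np.nonzero(m);print(len(xs),xs.min(),xs.max(),ys.min(),ys.max())
print("mouth right/top/bot edges",plane(T,[[xs.max()+.5,229]],0),plane(T,[[204.5,ys.min()-.5],[204.5,ys.max()+.5]],0))
print("post top",tri(T,t1((578,159)),S,s3((405,272))))
c=T["color"][170:260,255:320];g=c.astype(int)
# foot: bright ring
mm=(c.min(2)>150).astype(np.uint8)
cs,_=cv2.findContours(((hsv[...,1]<45)&(hsv[...,2]>175)).astype(np.uint8)[170:260,255:320],0,2)
k=max(cs,key=cv2.contourArea);e=cv2.fitEllipse(k);print(e)
print("foot",plane(T,[[e[0][0]+255,e[0][1]+170]],.035))
P=plane(T,[t2(p) for p in [(236,235),(401,233),(410,497),(238,500)]],.05);print("box",P,P.mean(0))
print(np.linalg.norm(np.roll(P,-1,0)-P,axis=1))
for a,b in [(P[3],P[0]),(P[2],P[1])]:print(np.degrees(np.arctan2(*(b-a)[[1,0]])))
print("purple2",plane(S,[[500,100]],0))
```

```text
neck (array([0.527 , 0.2156, 0.1147]), np.float64(0.0002288141307317372)) [[0.5269 0.2147 0.118 ]] [[0.5294 0.2151 0.118 ]]
822 183 219 214 244
mouth right/top/bot edges [[0.5243 0.1743 0.    ]] [[0.5661 0.214  0.    ]
 [0.4842 0.2145 0.    ]]
post top (array([ 0.5606, -0.0082,  0.1305]), np.float64(0.0005627872739486832))
((32.594322204589844, 43.413246154785156), (42.08824157714844, 42.507530212402344), 57.69074630737305)
foot [[ 0.5601 -0.0083  0.035 ]]
box [[ 0.5676 -0.2148  0.05  ]
 [ 0.5666 -0.3211  0.05  ]
 [ 0.399  -0.3208  0.05  ]
 [ 0.4005 -0.2111  0.05  ]] [ 0.4834 -0.267   0.05  ]
[0.1062 0.1676 0.1098 0.1672]
-1.2880928939287428
-0.07494705204148282
purple2 [[-0.1713  0.3869  0.    ]]
```

Request:
{"op": "carry_out", "data": {"series": [{"fingers": 0.0919,"slide": [0.03,0.04,0.04],"yaw": -5},{"fingers": 0.0919,"slide": [0.06,0.075,0.08],"yaw": -11},{"fingers": 0.0919,"slide": [0.09,0.11,0.08],"yaw": -15.5},{"fingers": 0.0919,"slide": [0.12,0.15,0.08],"yaw": -15.5},{"fingers": 0.0919,"slide": [0.15,0.19,0.08],"yaw": -15.5},{"fingers": 0.0919,"slide": [0.18,0.225,0.08],"yaw": -15.5},{"fingers": 0.0919,"slide": [0.21,0.265,0.08],"yaw": -15.5},{"fingers": 0.0919,"slide": [0.23,0.29,0.08],"yaw": -15.5}]}}

```text
t: 1.05
tcp_pos: [0.4051, -0.334, 0.3029]
ee_rot: [3.141, -0.001, 0.001]
wrist_force: [1.0, -0.4, 0.3]
opening: 0.998
```

Run:
```python
from workcell import r
import cv2
c=r.camera("wrist");cv2.imwrite(f"pics/c_wrist.png",c["color"][:,:,::-1])
import pickle;pickle.dump({k:c[k] for k in c},open("c.pkl","wb"))
print(r.get_state()["tcp_pos"])
```

```text
[ 0.41036678 -0.32700084  0.30299623]
```

View pics/c_wrist.png

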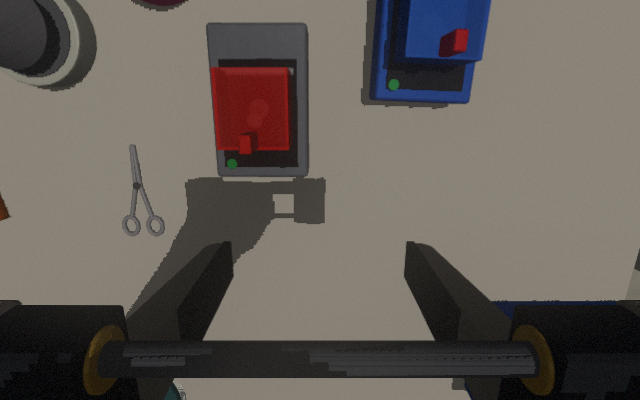

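Run:
```python
from h import *
import pickle
np.set_printoptions(precision=4,suppress=True)
c=pickle.load(open("c.pkl","rb"));im=c["color"][:,:,::-1]
cv2.imwrite("pics/c_box.png",cv2.resize(im[10:190,195:325],None,fx=3.3,fy=3.3,interpolation=2))
P=plane(c,[(208,25),(307,23),(308,175),(219,176)],.05);print(P)
Q=plane(c,[(214,68),(290,68),(288,150),(219,150)],.104);print(Q)
print(plane(c,[(245,144)],.144))
```

```text
[[ 0.5643 -0.2147  0.05  ]
 [ 0.5663 -0.3212  0.05  ]
 [ 0.4003 -0.321   0.05  ]
 [ 0.399  -0.2135  0.05  ]]
[[ 0.5164 -0.2326  0.104 ]
 [ 0.5164 -0.306   0.104 ]
 [ 0.4375 -0.3022  0.104 ]
 [ 0.4375 -0.2312  0.104 ]]
[[ 0.4482 -0.2666  0.144 ]]
```

View pics/c_box.png

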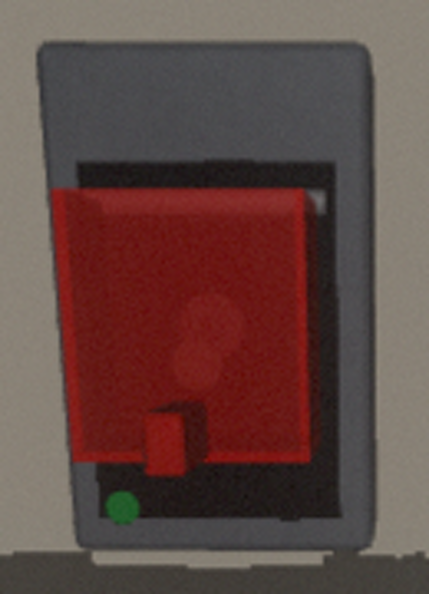

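Request:
{"op": "carry_out", "data": {"series": [{"fingers": 0.0919,"slide": [0.02,0.045,0],"yaw": 0},{"fingers": 0.0919,"slide": [0.03,0.09,0],"yaw": 0},{"fingers": 0.0919,"slide": [0.04,0.135,0],"yaw": 0},{"fingers": 0.0919,"slide": [0.05,0.18,0],"yaw": 0},{"fingers": 0.0919,"slide": [0.06,0.225,0],"yaw": 0},{"fingers": 0.0919,"slide": [0.07,0.27,0],"yaw": 0},{"fingers": 0.0919,"slide": [0.08,0.315,0],"yaw": 0},{"fingers": 0.0919,"slide": [0.09,0.36,0],"yaw": 0}]}}

```text
t: 1.9
tcp_pos: [0.4939, 0.0252, 0.3028]
ee_rot: [3.141, -0.001, -0.0]
wrist_force: [0.6, -0.8, -0.7]
opening: 1.002
```

Request:
{"op": "carry_out", "data": {"series": [{"fingers": 0.0919,"slide": [0.01,0.045,0],"yaw": 0},{"fingers": 0.0919,"slide": [0.02,0.09,0],"yaw": 0},{"fingers": 0.0919,"slide": [0.03,0.135,0],"yaw": 0},{"fingers": 0.0919,"slide": [0.033,0.165,0],"yaw": 0},{"fingers": 0.0919,"slide": [0.033,0.19,0],"yaw": 0},{"fingers": 0.0919,"slide": [0.033,0.19,0],"yaw": 0},{"fingers": 0.0919,"slide": [0.033,0.19,0],"yaw": 0}]}}

```text
t: 2.6
tcp_pos: [0.5268, 0.2134, 0.3023]
ee_rot: [3.141, 0.001, 0.001]
wrist_force: [1.0, -1.3, -0.1]
opening: 1.0
```

Run:
```python
from workcell import r
from h import *
np.set_printoptions(precision=4,suppress=True)
c=r.camera("wrist");cv2.imwrite(f"pics/d_wrist.png",c["color"][:,:,::-1])
s=r.get_state();print(s["tcp_pos"],s["ee_rot"],s["wrist_force"])
print(proj(c,[[.527,.215,.118],[.525,.215,0]]))
T=r.camera("top");cv2.imwrite(f"pics/d_top.png",T["color"][:,:,::-1])
```

```text
[0.527  0.2124 0.3023] [ 3.1405  0.0003 -0.0008] [ 0.2553 -0.9791 -0.215 ]
[[317.2011 183.598 ]
 [317.3522 165.1537]]
```

View pics/d_wrist.png

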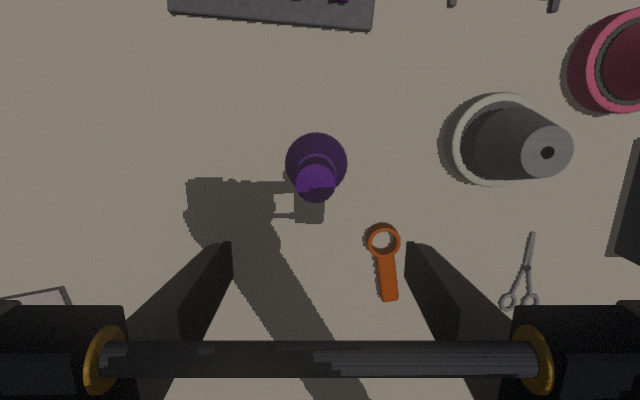

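Request:
{"op": "carry_out", "data": {"series": [{"fingers": 0.0919,"slide": [0,0.003,-0.04],"yaw": 0},{"fingers": 0.0919,"slide": [0,0.003,-0.08],"yaw": 0},{"fingers": 0.0919,"slide": [0,0.003,-0.12],"yaw": 0},{"fingers": 0.0919,"slide": [0,0.003,-0.16],"yaw": 0},{"fingers": 0.0919,"slide": [0,0.003,-0.19],"yaw": 0},{"fingers": 0.0919,"slide": [0,0.003,-0.21],"yaw": 0},{"fingers": 0.0919,"slide": [0,0.003,-0.216],"yaw": 0},{"fingers": 0.0919,"slide": [0,0.003,-0.216],"yaw": 0}]}}

```text
t: 3.5
tcp_pos: [0.5269, 0.2154, 0.0862]
ee_rot: [3.141, 0.001, -0.001]
wrist_force: [0.0, -0.4, -0.3]
opening: 1.001
```

Request:
{"op": "carry_out", "data": {"series": [{"fingers": 0.07,"slide": [0,0,0],"yaw": 0},{"fingers": 0.055,"slide": [0,0,0],"yaw": 0},{"fingers": 0.046,"slide": [0,0,0],"yaw": 0},{"fingers": 0.03,"slide": [0,0,0],"yaw": 0},{"fingers": 0.03,"slide": [0,0,0],"yaw": 0},{"fingers": 0.03,"slide": [0,0,0],"yaw": 0}]}}

```text
t: 4.1
tcp_pos: [0.5269, 0.2167, 0.0867]
ee_rot: [3.142, -0.0, 0.0]
wrist_force: [0.5, -0.8, -0.5]
opening: 0.498
```

Request:
{"op": "carry_out", "data": {"series": [{"fingers": 0.03,"slide": [0,0,0],"yaw": 0},{"fingers": 0.03,"slide": [0,0,0],"yaw": 0},{"fingers": 0.03,"slide": [0,0,0],"yaw": 0}]}}

```text
t: 4.4
tcp_pos: [0.5269, 0.2167, 0.0867]
ee_rot: [3.142, -0.0, 0.0]
wrist_force: [0.2, 0.1, 1.2]
opening: 0.453
```

Request:
{"op": "carry_out", "data": {"series": [{"fingers": 0.03,"slide": [0,0,0.01],"yaw": 0},{"fingers": 0.03,"slide": [0,0,0.035],"yaw": 0},{"fingers": 0.03,"slide": [0,0,0.065],"yaw": 0},{"fingers": 0.03,"slide": [0,0,0.1],"yaw": 0},{"fingers": 0.03,"slide": [0,0,0.135],"yaw": 0},{"fingers": 0.03,"slide": [0,0,0.16],"yaw": 0},{"fingers": 0.03,"slide": [0,0,0.175],"yaw": 0},{"fingers": 0.03,"slide": [0,0,0.175],"yaw": 0}]}}

```text
t: 5.2
tcp_pos: [0.5277, 0.2172, 0.2637]
ee_rot: [-3.14, -0.004, 0.0]
wrist_force: [0.4, 0.3, -1.9]
opening: 0.45
```

Run:
```python
from workcell import r
from h import *
np.set_printoptions(precision=4,suppress=True)
s=r.get_state();print(s["tcp_pos"],s["ee_rot"],s["wrist_force"],s["opening"])
for n in["wrist","scene"]:
    c=r.camera(n);cv2.imwrite(f"pics/e_{n}.png",c["color"][:,:,::-1])
```

```text
[0.5277 0.2172 0.2637] [-3.1405 -0.0036  0.0002] [ 0.3802  0.2848 -1.864 ] 0.4501502372237891
```

View pics/e_wrist.png

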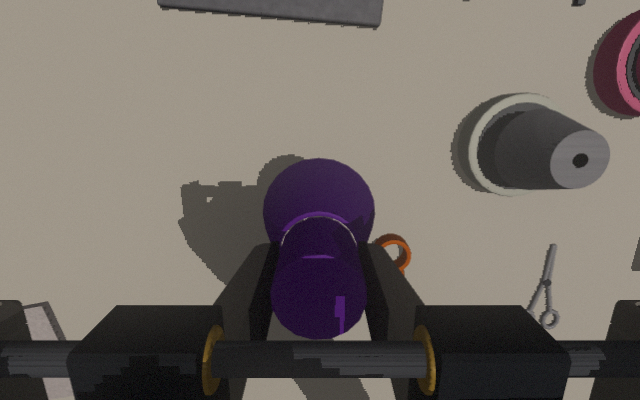

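View pics/e_scene.png

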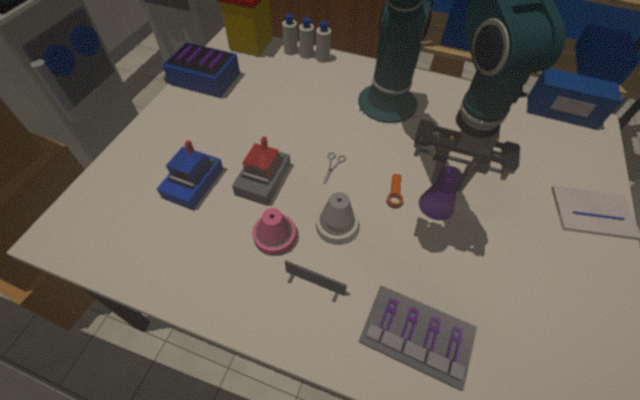

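Run:
```python
from workcell import r
from h import *
np.set_printoptions(precision=4,suppress=True)
c=r.camera("wrist");T=r.camera("top");cv2.imwrite("pics/f_top.png",T["color"][:,:,::-1])
s=r.get_state();print(s["tcp_pos"])
print("mouth",plane(c,[(263,212),(375,212),(319,158)],.177))
p=plane(c,[(580.5,160)],.13);print("post",p,tri(c,[580.5,160],T,[285.2,211.4]))
# top-down neck circle: expected pixel
print(proj(c,[[.5277+.042,.2172,.177],[.5277,.2172+.042,.177],[.5277,.2172-.042,.177],[.5277+.021,.2172,.295],[.5277-.021,.2172,.295]]))
```

```text
[0.526  0.2161 0.2598]
mouth [[0.5283 0.2577 0.177 ]
 [0.5283 0.1751 0.177 ]
 [0.5683 0.2164 0.177 ]]
post [[ 0.5591 -0.0042  0.13  ]] (array([ 0.5596, -0.0074,  0.1262]), np.float64(0.0023579617477237427))
[[317.8638 155.9473]
 [260.9652 212.8346]
 [374.8315 212.7398]
 [317.9594 253.6011]
 [318.0287 343.0501]]
```

Request:
{"op": "carry_out", "data": {"series": [{"fingers": 0.03,"slide": [-0.005,-0.015,0.01],"yaw": 0},{"fingers": 0.03,"slide": [-0.015,-0.045,0.03],"yaw": 0},{"fingers": 0.03,"slide": [-0.02,-0.08,0.04],"yaw": 0},{"fingers": 0.03,"slide": [-0.025,-0.115,0.04],"yaw": 0},{"fingers": 0.03,"slide": [-0.03,-0.15,0.04],"yaw": 0},{"fingers": 0.03,"slide": [-0.03,-0.18,0.04],"yaw": 0},{"fingers": 0.03,"slide": [-0.03,-0.205,0.04],"yaw": 0},{"fingers": 0.03,"slide": [-0.03,-0.222,0.04],"yaw": 0}]}}

```text
t: 6.2
tcp_pos: [0.496, -0.0077, 0.3002]
ee_rot: [3.141, 0.003, -0.002]
wrist_force: [-0.4, 0.6, -1.2]
opening: 0.455
```

Request:
{"op": "carry_out", "data": {"series": [{"fingers": 0.03,"slide": [0,0,0],"yaw": 0},{"fingers": 0.03,"slide": [0,0,0],"yaw": 0},{"fingers": 0.03,"slide": [0,0,0],"yaw": 0},{"fingers": 0.03,"slide": [0,0,0],"yaw": 0}]}}

```text
t: 6.6
tcp_pos: [0.4967, -0.004, 0.3014]
ee_rot: [-3.141, 0.0, 0.002]
wrist_force: [-0.6, 0.4, -0.6]
opening: 0.451
```

Run:
```python
from workcell import r
from h import *
np.set_printoptions(precision=4,suppress=True)
s=r.get_state();print(s["tcp_pos"],s["wrist_force"],s["ee_rot"])
for n in["wrist"]:
    c=r.camera(n);cv2.imwrite(f"pics/g_{n}.png",c["color"][:,:,::-1])
s=r.get_state();print(s["tcp_pos"],s["wrist_force"])
print(proj(c,[[.56,-.008,.13],[.56,-.008,.035]]))
```

```text
[ 0.4967 -0.004   0.3014] [-0.6115  0.3616 -0.6138] [-3.1412  0.0005  0.0025]
[ 0.4968 -0.0042  0.3015] [ 0.3224 -0.2893 -1.2289]
[[323.5674 120.5118]
 [322.3938 116.2973]]
```

View pics/g_wrist.png

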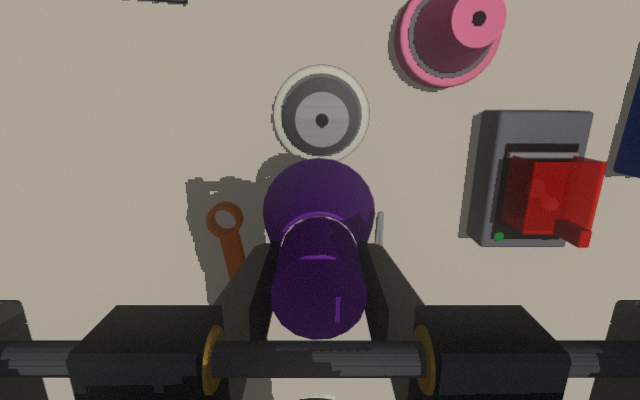

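Request:
{"op": "carry_out", "data": {"series": [{"fingers": 0.03,"slide": [0.02,-0.003,0],"yaw": 0},{"fingers": 0.03,"slide": [0.045,-0.003,0],"yaw": 0},{"fingers": 0.03,"slide": [0.063,-0.003,0],"yaw": 0},{"fingers": 0.03,"slide": [0.063,-0.003,-0.015],"yaw": 0},{"fingers": 0.03,"slide": [0.063,-0.003,-0.035],"yaw": 0},{"fingers": 0.03,"slide": [0.063,-0.003,-0.055],"yaw": 0},{"fingers": 0.03,"slide": [0.063,-0.003,-0.07],"yaw": 0},{"fingers": 0.03,"slide": [0.063,-0.003,-0.07],"yaw": 0}]}}

```text
t: 7.45
tcp_pos: [0.5584, -0.0078, 0.2294]
ee_rot: [-3.141, 0.005, 0.001]
wrist_force: [-0.3, -0.4, -1.9]
opening: 0.453
```

Request:
{"op": "carry_out", "data": {"series": [{"fingers": 0.03,"slide": [0,0,0],"yaw": 0},{"fingers": 0.03,"slide": [0,0,0],"yaw": 0}]}}

```text
t: 7.65
tcp_pos: [0.5605, -0.008, 0.2327]
ee_rot: [-3.142, -0.002, 0.001]
wrist_force: [-0.4, -0.4, -1.5]
opening: 0.453
```

Run:
```python
from workcell import r
from h import *
np.set_printoptions(precision=4,suppress=True)
s=r.get_state();print(s["tcp_pos"],s["wrist_force"],s["ee_rot"])
for n in["wrist","scene"]:
    c=r.camera(n);cv2.imwrite(f"pics/i_{n}.png",c["color"][:,:,::-1])
    print(n,proj(c,[[.56,-.008,.035]]),r.get_state()["wrist_force"])
cv2.imwrite("pics/i_sc.png",cv2.resize(c["color"][100:260,260:420,::-1],None,fx=3.7,fy=3.7,interpolation=2))
```

```text
[ 0.5605 -0.008   0.2327] [-0.4384 -0.4393 -1.512 ] [-3.1415 -0.0018  0.0006]
wrist [[318.9369 181.8672]] [ 0.5018  0.3076 -1.3355]
scene [[336.7821 219.9243]] [-0.1335  0.4394 -1.0638]
```

View pics/i_wrist.png

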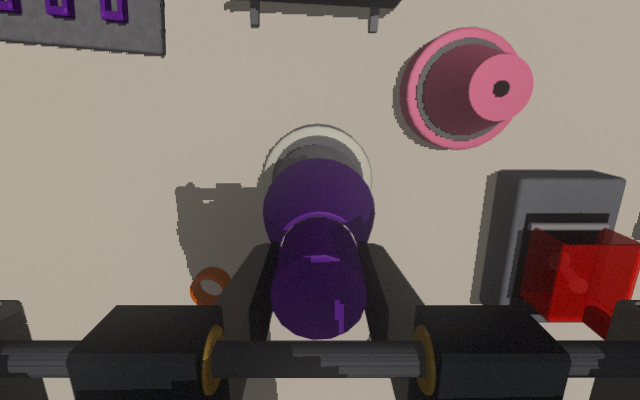

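View pics/i_sc.png

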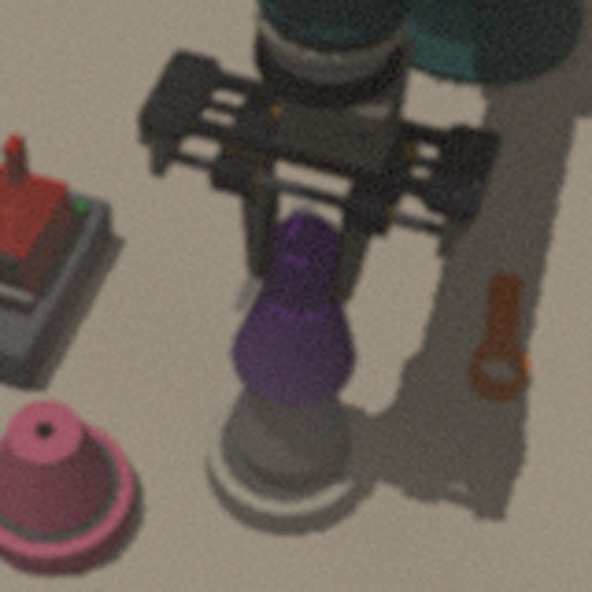

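Request:
{"op": "carry_out", "data": {"series": [{"fingers": 0.03,"slide": [0,0,-0.01],"yaw": 0},{"fingers": 0.03,"slide": [0,0,-0.02],"yaw": 0},{"fingers": 0.03,"slide": [0,0,-0.03],"yaw": 0},{"fingers": 0.03,"slide": [0,0,-0.038],"yaw": 0},{"fingers": 0.03,"slide": [0,0,-0.042],"yaw": 0},{"fingers": 0.03,"slide": [0,0,-0.042],"yaw": 0},{"fingers": 0.03,"slide": [0,0,-0.042],"yaw": 0}]}}

```text
t: 8.45
tcp_pos: [0.56, -0.0083, 0.1897]
ee_rot: [-3.142, -0.0, 0.0]
wrist_force: [0.2, -0.0, -0.8]
opening: 0.45
```

Request:
{"op": "carry_out", "data": {"series": [{"fingers": 0.03,"slide": [0,0,-0.003],"yaw": 0},{"fingers": 0.03,"slide": [0,0,-0.006],"yaw": 0},{"fingers": 0.03,"slide": [0,0,-0.009],"yaw": 0},{"fingers": 0.03,"slide": [0,0,-0.009],"yaw": 0}]}}

```text
t: 8.85
tcp_pos: [0.5595, -0.0084, 0.1801]
ee_rot: [-3.142, 0.001, 0.0]
wrist_force: [0.2, 0.0, -1.0]
opening: 0.45
```

```bash
cat > st.py <<'E'
from workcell import r
import numpy as np
np.set_printoptions(precision=4,suppress=True)
s=r.get_state();print(s["t"],s["tcp_pos"],s["wrist_force"],s["ee_rot"],s["moment"],s["opening"])
E
python3 st.py
```

```text
8.85 [ 0.5595 -0.0084  0.1801] [ 0.1624  0.0132 -0.9654] [-3.1416  0.0008  0.0002] [ 0.0282 -0.0398 -0.0725] 0.4502979067139605
```

Now 2 mm steps, one call each.

Request:
{"op": "carry_out", "data": {"series": [{"fingers": 0.03,"slide": [0,0,-0.002],"yaw": 0},{"fingers": 0.03,"slide": [0,0,-0.004],"yaw": 0},{"fingers": 0.03,"slide": [0,0,-0.004],"yaw": 0}]}}

```text
t: 9.15
tcp_pos: [0.5596, -0.0083, 0.1763]
ee_rot: [3.142, 0.001, 0.0]
wrist_force: [-0.8, -0.0, -1.3]
opening: 0.448
```

Request:
{"op": "carry_out", "data": {"series": [{"fingers": 0.03,"slide": [0,0,-0.002],"yaw": 0},{"fingers": 0.03,"slide": [0,0,-0.003],"yaw": 0},{"fingers": 0.03,"slide": [0,0,-0.003],"yaw": 0}]}}

```text
t: 9.45
tcp_pos: [0.5597, -0.0084, 0.1734]
ee_rot: [3.142, 0.0, 0.0]
wrist_force: [-0.7, 0.4, -1.1]
opening: 0.453
```

Request:
{"op": "carry_out", "data": {"series": [{"fingers": 0.03,"slide": [0,0,-0.001],"yaw": 0},{"fingers": 0.03,"slide": [0,0,-0.002],"yaw": 0},{"fingers": 0.03,"slide": [0,0,-0.002],"yaw": 0}]}}

```text
t: 9.75
tcp_pos: [0.5597, -0.0083, 0.1714]
ee_rot: [3.142, 0.0, 0.0]
wrist_force: [0.3, -0.6, -1.2]
opening: 0.453
```

Request:
{"op": "carry_out", "data": {"series": [{"fingers": 0.03,"slide": [0,0,-0.001],"yaw": 0},{"fingers": 0.03,"slide": [0,0,-0.002],"yaw": 0},{"fingers": 0.03,"slide": [0,0,-0.002],"yaw": 0}]}}

```text
t: 10.05
tcp_pos: [0.5597, -0.0083, 0.1694]
ee_rot: [3.142, 0.0, 0.0]
wrist_force: [-0.3, -1.3, -1.4]
opening: 0.454
```

Request:
{"op": "carry_out", "data": {"series": [{"fingers": 0.03,"slide": [0,0,-0.001],"yaw": 0},{"fingers": 0.03,"slide": [0,0,-0.0015],"yaw": 0},{"fingers": 0.03,"slide": [0,0,-0.0015],"yaw": 0}]}}

```text
t: 10.35
tcp_pos: [0.5598, -0.0083, 0.168]
ee_rot: [-3.142, 0.0, 0.0]
wrist_force: [0.8, 0.9, -2.0]
opening: 0.456
```

Request:
{"op": "carry_out", "data": {"series": [{"fingers": 0.03,"slide": [0,0,-0.001],"yaw": 0},{"fingers": 0.03,"slide": [0,0,-0.0015],"yaw": 0},{"fingers": 0.03,"slide": [0,0,-0.0015],"yaw": 0}]}}

```text
t: 10.65
tcp_pos: [0.5599, -0.0081, 0.1666]
ee_rot: [-3.141, -0.0, 0.0]
wrist_force: [0.3, 0.4, -1.2]
opening: 0.447
```

Request:
{"op": "carry_out", "data": {"series": [{"fingers": 0.03,"slide": [0,0,-0.001],"yaw": 0},{"fingers": 0.03,"slide": [0,0,-0.0015],"yaw": 0},{"fingers": 0.03,"slide": [0,0,-0.0015],"yaw": 0}]}}

```text
t: 10.95
tcp_pos: [0.56, -0.0079, 0.1652]
ee_rot: [-3.141, -0.0, 0.0]
wrist_force: [0.3, 2.1, -0.1]
opening: 0.451
```

Request:
{"op": "carry_out", "data": {"series": [{"fingers": 0.03,"slide": [0,0.001,0],"yaw": 0},{"fingers": 0.03,"slide": [0,0.001,0],"yaw": 0}]}}

```text
t: 11.15
tcp_pos: [0.5597, -0.0076, 0.165]
ee_rot: [3.141, 0.0, 0.0]
wrist_force: [1.0, 0.4, -0.9]
opening: 0.452
```

Request:
{"op": "carry_out", "data": {"series": [{"fingers": 0.03,"slide": [0,0,-0.001],"yaw": 0},{"fingers": 0.03,"slide": [0,0,-0.001],"yaw": 0}]}}

```text
t: 11.35
tcp_pos: [0.5598, -0.0074, 0.1639]
ee_rot: [3.142, 0.0, 0.0]
wrist_force: [0.7, 1.1, -0.0]
opening: 0.455
```

Request:
{"op": "carry_out", "data": {"series": [{"fingers": 0.03,"slide": [0,0,0],"yaw": 0}]}}

```text
t: 11.45
tcp_pos: [0.5598, -0.0074, 0.164]
ee_rot: [3.142, 0.0, 0.0]
wrist_force: [0.8, 0.2, -1.3]
opening: 0.452
```

Request:
{"op": "carry_out", "data": {"series": [{"fingers": 0.03,"slide": [0,0,0],"yaw": 0}]}}

```text
t: 11.55
tcp_pos: [0.5598, -0.0074, 0.164]
ee_rot: [3.142, 0.0, 0.0]
wrist_force: [0.6, 1.0, -0.6]
opening: 0.451
```

Request:
{"op": "carry_out", "data": {"series": [{"fingers": 0.03,"slide": [0.0005,0.0005,-0.001],"yaw": 0},{"fingers": 0.03,"slide": [0.0005,0.0005,-0.001],"yaw": 0}]}}

```text
t: 11.75
tcp_pos: [0.5602, -0.007, 0.1629]
ee_rot: [3.141, 0.0, 0.0]
wrist_force: [0.3, 0.5, -1.9]
opening: 0.454
```

Request:
{"op": "carry_out", "data": {"series": [{"fingers": 0.03,"slide": [0,0,0],"yaw": 0}]}}

```text
t: 11.85
tcp_pos: [0.5603, -0.007, 0.163]
ee_rot: [3.141, 0.0, 0.0]
wrist_force: [0.3, -0.0, -1.5]
opening: 0.451
```

Request:
{"op": "carry_out", "data": {"series": [{"fingers": 0.03,"slide": [0,0,-0.001],"yaw": 0},{"fingers": 0.03,"slide": [0,0,-0.001],"yaw": 0}]}}

```text
t: 12.05
tcp_pos: [0.5603, -0.0068, 0.162]
ee_rot: [-3.142, 0.0, 0.0]
wrist_force: [0.4, -0.1, -0.9]
opening: 0.452
```

Request:
{"op": "carry_out", "data": {"series": [{"fingers": 0.03,"slide": [0,0,0],"yaw": 0}]}}

```text
t: 12.15
tcp_pos: [0.5603, -0.0068, 0.162]
ee_rot: [3.142, 0.0, 0.0]
wrist_force: [0.4, -0.3, -0.9]
opening: 0.45
```

Request:
{"op": "carry_out", "data": {"series": [{"fingers": 0.03,"slide": [0,0,-0.001],"yaw": 0},{"fingers": 0.03,"slide": [0,0,-0.001],"yaw": 0}]}}

```text
t: 12.35
tcp_pos: [0.5603, -0.0067, 0.1611]
ee_rot: [-3.142, 0.0, 0.0]
wrist_force: [-1.4, 0.1, 0.2]
opening: 0.45
```

Request:
{"op": "carry_out", "data": {"series": [{"fingers": 0.03,"slide": [0,0,0],"yaw": 0}]}}

```text
t: 12.45
tcp_pos: [0.5603, -0.0068, 0.1612]
ee_rot: [-3.142, 0.0, 0.0]
wrist_force: [-0.2, 0.5, 0.0]
opening: 0.454
```

Request:
{"op": "carry_out", "data": {"series": [{"fingers": 0.03,"slide": [0,0,-0.001],"yaw": 0},{"fingers": 0.03,"slide": [0,0,-0.001],"yaw": 0}]}}

```text
t: 12.65
tcp_pos: [0.5604, -0.0068, 0.1602]
ee_rot: [3.142, -0.0, 0.0]
wrist_force: [-1.1, 1.2, 0.9]
opening: 0.45
```

Request:
{"op": "carry_out", "data": {"series": [{"fingers": 0.03,"slide": [0,0,0],"yaw": 0}]}}

```text
t: 12.75
tcp_pos: [0.5604, -0.0068, 0.1603]
ee_rot: [-3.142, -0.0, 0.0]
wrist_force: [-0.1, -0.4, 1.7]
opening: 0.451
```

Request:
{"op": "carry_out", "data": {"series": [{"fingers": 0.046,"slide": [0,0,0],"yaw": 0},{"fingers": 0.055,"slide": [0,0,0],"yaw": 0},{"fingers": 0.07,"slide": [0,0,0],"yaw": 0},{"fingers": 0.08,"slide": [0,0,0],"yaw": 0},{"fingers": 0.08,"slide": [0,0,0],"yaw": 0},{"fingers": 0.08,"slide": [0,0,0],"yaw": 0}]}}

```text
t: 13.35
tcp_pos: [0.5604, -0.0069, 0.1601]
ee_rot: [3.142, 0.0, 0.0]
wrist_force: [0.6, -0.9, 0.5]
opening: 0.868
```

Request:
{"op": "carry_out", "data": {"series": [{"fingers": 0.08,"slide": [0,0,0.02],"yaw": 0},{"fingers": 0.08,"slide": [0,0,0.05],"yaw": 0},{"fingers": 0.08,"slide": [0,0,0.08],"yaw": 0},{"fingers": 0.08,"slide": [0,0,0.11],"yaw": 0},{"fingers": 0.08,"slide": [0,0,0.14],"yaw": 0},{"fingers": 0.08,"slide": [-0.03,-0.03,0.14],"yaw": 0},{"fingers": 0.08,"slide": [-0.06,-0.065,0.14],"yaw": 0},{"fingers": 0.08,"slide": [-0.09,-0.1,0.14],"yaw": 0}]}}

```text
t: 14.15
tcp_pos: [0.4692, -0.1076, 0.3003]
ee_rot: [3.141, -0.001, 0.001]
wrist_force: [1.2, -0.5, -0.2]
opening: 0.871
```

Run:
```python
from workcell import r
from h import *
np.set_printoptions(precision=4,suppress=True)
s=r.get_state();print(s["t"],s["tcp_pos"],s["wrist_force"],s["opening"])
for n in["scene","top","wrist"]:
    c=r.camera(n);cv2.imwrite(f"pics/j_{n}.png",c["color"][:,:,::-1])
    z=.162-.0867+.118-.002
    print(n,proj(c,[[.5604,-.0068,z],[.5604,-.0068,z-.118]]))
    if n=="scene":cv2.imwrite("pics/j_sc.png",cv2.resize(c["color"][100:260,230:450,::-1],None,fx=3.5,fy=3.5,interpolation=2))
```

```text
14.15 [ 0.4692 -0.1076  0.3003] [ 1.2271 -0.4875 -0.1753] 0.8709823111643759
scene [[341.1273 184.8135]
 [338.0333 212.377 ]]
top [[282.969  210.0987]
 [286.1306 212.6057]]
wrist [[173.8804  83.8715]
 [217.7358  89.0644]]
```

View pics/j_sc.png

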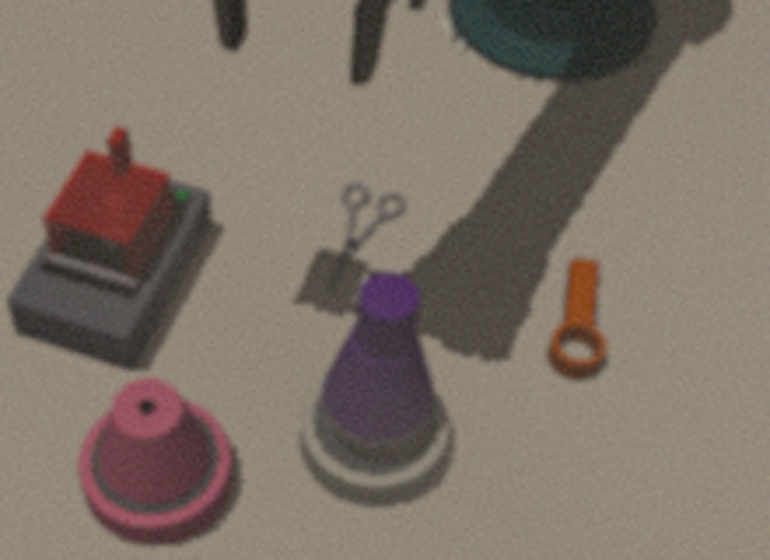

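View pics/j_top.png

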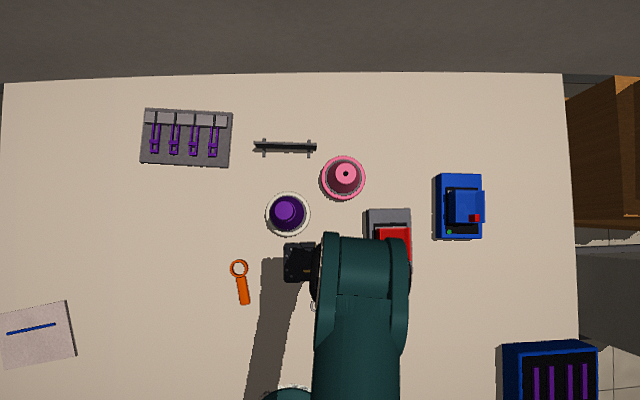

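View pics/j_wrist.png

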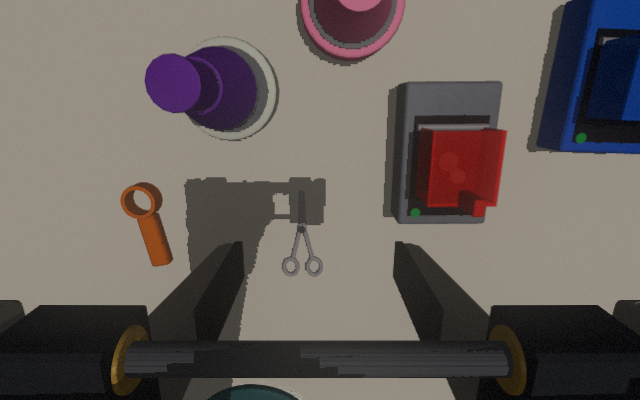

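Run:
```python
from workcell import r
from h import *
np.set_printoptions(precision=4,suppress=True)
c=r.camera("wrist");im=c["color"][:,:,::-1]
cv2.imwrite("pics/k.png",cv2.resize(im[70:240,380:520],None,fx=3.5,fy=3.5,interpolation=2))
P=plane(c,[(405,84),(500,82),(485,222),(399,222)],.05);print(P)
print(plane(c,[(479,211)],.144))
print(proj(c,[[.448-.009,-.267,.144],[.448+.009,-.267,.144],[.448-.009,-.261,.144],[.448-.009,-.273,.144]]))
```

```text
[[ 0.5674 -0.2066  0.05  ]
 [ 0.569  -0.3126  0.05  ]
 [ 0.4035 -0.3172  0.05  ]
 [ 0.4042 -0.2095  0.05  ]]
[[ 0.4479 -0.2625  0.144 ]]
[[482.5536 219.7672]
 [484.9644 201.8055]
 [476.3343 219.807 ]
 [488.7721 219.7274]]
```

View pics/k.png

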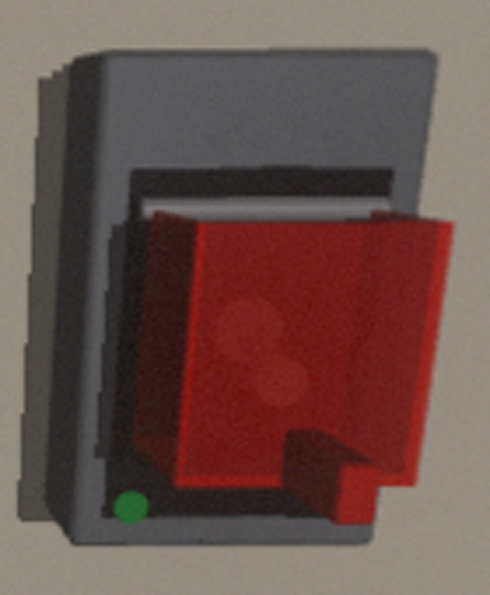

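Request:
{"op": "carry_out", "data": {"series": [{"fingers": 0.08,"slide": [-0.01,-0.03,0],"yaw": 0},{"fingers": 0.08,"slide": [-0.02,-0.065,0],"yaw": 0},{"fingers": 0.06,"slide": [-0.022,-0.1,0],"yaw": 0},{"fingers": 0.05,"slide": [-0.022,-0.13,-0.02],"yaw": 0},{"fingers": 0.045,"slide": [-0.022,-0.15,-0.05],"yaw": 0},{"fingers": 0.045,"slide": [-0.022,-0.16,-0.08],"yaw": 0},{"fingers": 0.045,"slide": [-0.022,-0.16,-0.1],"yaw": 0},{"fingers": 0.045,"slide": [-0.022,-0.16,-0.1],"yaw": 0}]}}

```text
t: 15.15
tcp_pos: [0.4478, -0.2649, 0.1971]
ee_rot: [-3.138, 0.005, 0.002]
wrist_force: [0.2, 0.8, 0.0]
opening: 0.484
```

Run:
```python
from workcell import r
from h import *
np.set_printoptions(precision=4,suppress=True)
s=r.get_state();print(s["t"],s["tcp_pos"],s["wrist_force"],s["opening"],s["ee_rot"])
c=r.camera("wrist");cv2.imwrite(f"pics/l_wrist.png",c["color"][:,:,::-1])
print(r.get_state()["tcp_pos"])
a=.448;print(proj(c,[[a+dx,-.267+dy,.144] for dx,dy in((-.009,.006),(.009,.006),(.009,-.006),(-.009,-.006))]))
```

```text
15.15 [ 0.4478 -0.2649  0.1971] [0.1522 0.7553 0.0317] 0.48428580045117736 [-3.1377  0.0047  0.0022]
[ 0.4489 -0.2653  0.199 ]
[[313.8252 241.3732]
 [313.7683 215.5806]
 [332.3107 215.6289]
 [331.9519 241.4239]]
```

View pics/l_wrist.png

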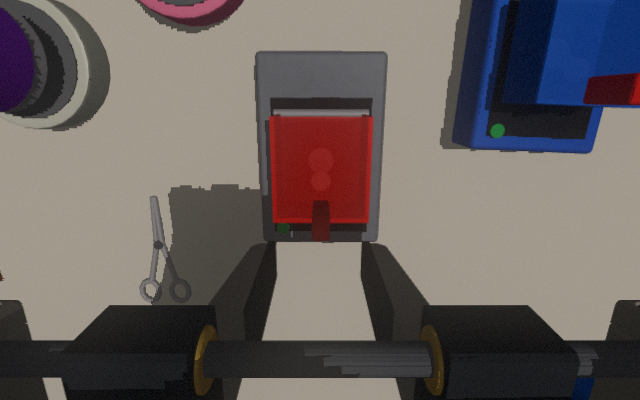

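Request:
{"op": "carry_out", "data": {"series": [{"fingers": 0.045,"slide": [0,-0.001,-0.02],"yaw": 0},{"fingers": 0.045,"slide": [0,-0.001,-0.04],"yaw": 0},{"fingers": 0.045,"slide": [0,-0.001,-0.06],"yaw": 0},{"fingers": 0.045,"slide": [0,-0.001,-0.072],"yaw": 0},{"fingers": 0.045,"slide": [0,-0.001,-0.078],"yaw": 0},{"fingers": 0.045,"slide": [0,-0.001,-0.078],"yaw": 0},{"fingers": 0.045,"slide": [0,-0.001,-0.078],"yaw": 0}]}}

```text
t: 15.9
tcp_pos: [0.4492, -0.268, 0.123]
ee_rot: [3.141, -0.001, 0.0]
wrist_force: [-0.3, 0.5, 0.6]
opening: 0.487
```

Request:
{"op": "carry_out", "data": {"series": [{"fingers": 0.03,"slide": [0,0,0],"yaw": 0},{"fingers": 0.018,"slide": [0,0,0],"yaw": 0},{"fingers": 0.005,"slide": [0,0,0],"yaw": 0},{"fingers": 0.005,"slide": [0,0,0],"yaw": 0},{"fingers": 0.005,"slide": [0,0,0],"yaw": 0},{"fingers": 0.005,"slide": [0,0,0],"yaw": 0},{"fingers": 0.005,"slide": [0,0,0],"yaw": 0}]}}

```text
t: 16.6
tcp_pos: [0.4484, -0.2663, 0.1223]
ee_rot: [-3.14, 0.001, 0.001]
wrist_force: [-1.3, 5.1, 4.3]
opening: 0.128
```

```bash
python3 st.py
```

```text
16.6 [ 0.4484 -0.2663  0.1223] [-1.2647  5.1064  4.3014] [-3.1398  0.0006  0.001 ] [1.1445 0.2285 0.0107] 0.12831633938265097
```

Request:
{"op": "carry_out", "data": {"series": [{"fingers": 0.005,"slide": [0.0082,0.0015,0.0065],"yaw": 0},{"fingers": 0.005,"slide": [0.0172,0.0015,0.0122],"yaw": 0},{"fingers": 0.005,"slide": [0.0265,0.0015,0.017],"yaw": 0},{"fingers": 0.005,"slide": [0.0363,0.0015,0.0208],"yaw": 0},{"fingers": 0.005,"slide": [0.0464,0.0015,0.0236],"yaw": 0},{"fingers": 0.005,"slide": [0.0569,0.0015,0.0254],"yaw": 0},{"fingers": 0.005,"slide": [0.0674,0.0015,0.0262],"yaw": 0},{"fingers": 0.005,"slide": [0.0781,0.0015,0.0259],"yaw": 0}]}}

```text
t: 17.4
tcp_pos: [0.5281, -0.2662, 0.1485]
ee_rot: [3.141, -0.001, 0.0]
wrist_force: [-3.1, 3.4, 1.5]
opening: 0.125
```

```bash
python3 st.py
```

```text
17.4 [ 0.5281 -0.2662  0.1485] [-3.1266  3.371   1.4801] [ 3.1413 -0.0014  0.0005] [ 0.5012  1.0756 -0.0469] 0.12469205525803655
```

Request:
{"op": "carry_out", "data": {"series": [{"fingers": 0.005,"slide": [0.0104,0,-0.0014],"yaw": 0},{"fingers": 0.005,"slide": [0.0206,0,-0.0038],"yaw": 0},{"fingers": 0.005,"slide": [0.0305,0,-0.0072],"yaw": 0},{"fingers": 0.005,"slide": [0.0402,0,-0.0116],"yaw": 0},{"fingers": 0.005,"slide": [0.0493,0,-0.0169],"yaw": 0},{"fingers": 0.005,"slide": [0.0577,0,-0.0231],"yaw": 0},{"fingers": 0.005,"slide": [0.0656,0,-0.0301],"yaw": 0},{"fingers": 0.005,"slide": [0.0685,0,-0.033],"yaw": 0}]}}

```text
t: 18.2
tcp_pos: [0.598, -0.2663, 0.1152]
ee_rot: [3.141, -0.005, 0.001]
wrist_force: [2.1, 1.3, 6.1]
opening: 0.128
```

```bash
python3 st.py
python3 - <<'E'
from workcell import r
import cv2
c=r.camera("scene");cv2.imwrite("pics/m_sc.png",cv2.resize(c["color"][80:280,140:400,::-1],None,fx=3,fy=3,interpolation=2))
E
```

```text
18.2 [ 0.598  -0.2663  0.1152] [2.0947 1.3228 6.105 ] [ 3.1408 -0.0047  0.001 ] [ 0.3816 -0.2568 -0.0009] 0.1275937762844031
```

View pics/m_sc.png

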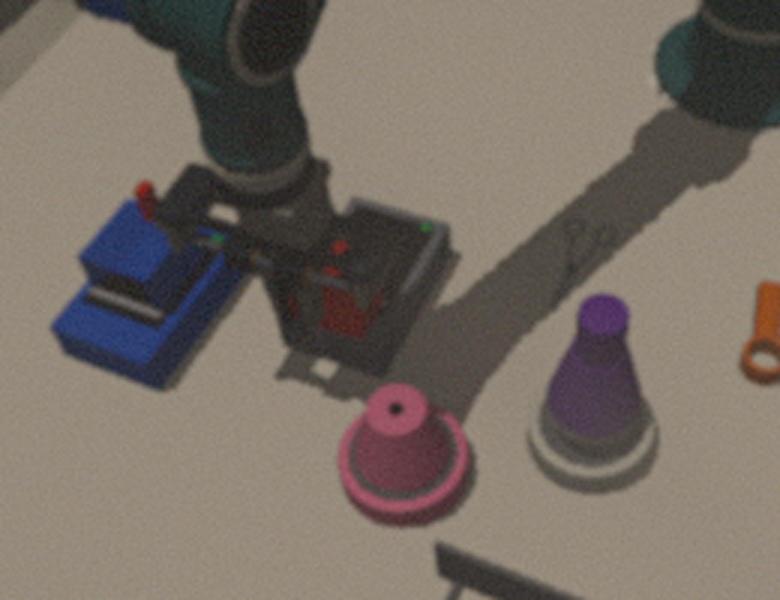

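Request:
{"op": "carry_out", "data": {"series": [{"fingers": 0.02,"slide": [0,0,0],"yaw": 0},{"fingers": 0.035,"slide": [0,0,0],"yaw": 0},{"fingers": 0.045,"slide": [0,0,0],"yaw": 0},{"fingers": 0.045,"slide": [0,0,0],"yaw": 0},{"fingers": 0.045,"slide": [0,0,0.03],"yaw": 0},{"fingers": 0.045,"slide": [0,0,0.06],"yaw": 0},{"fingers": 0.045,"slide": [0,0,0.1],"yaw": 0},{"fingers": 0.045,"slide": [0,0,0.13],"yaw": 0}]}}

```text
t: 19.05
tcp_pos: [0.5952, -0.2667, 0.2473]
ee_rot: [3.141, -0.002, -0.0]
wrist_force: [0.8, -0.5, 0.4]
opening: 0.488
```

Request:
{"op": "carry_out", "data": {"series": [{"fingers": 0.02,"slide": [-0.03,0,0],"yaw": 0},{"fingers": 0.0,"slide": [-0.06,0,0],"yaw": 0},{"fingers": 0.0,"slide": [-0.09,0,0],"yaw": 0},{"fingers": 0.0,"slide": [-0.12,0,0],"yaw": 0},{"fingers": 0.0,"slide": [-0.15,0,0],"yaw": 0},{"fingers": 0.0,"slide": [-0.17,0,0],"yaw": 0},{"fingers": 0.0,"slide": [-0.17,0,0],"yaw": 0},{"fingers": 0.0,"slide": [-0.17,0,0],"yaw": 0}]}}

```text
t: 19.85
tcp_pos: [0.4253, -0.2666, 0.2455]
ee_rot: [3.141, -0.001, -0.0]
wrist_force: [0.6, -0.2, -0.7]
opening: 0.004
```

```bash
python3 st.py
python3 - <<'E'
from workcell import r
from h import *
np.set_printoptions(precision=4,suppress=True)
c=r.camera("wrist");cv2.imwrite("pics/n_w.png",c["color"][:,:,::-1])
print(proj(c,[[.4825-.0198,-.267,.0826],[.4825+.0098,-.267,.0826]]))
c=r.camera("scene");cv2.imwrite("pics/n_sc.png",cv2.resize(c["color"][80:280,140:400,::-1],None,fx=3,fy=3,interpolation=2))
E
```

```text
19.85 [ 0.4253 -0.2666  0.2455] [ 0.55   -0.2496 -0.6898] [ 3.1408 -0.0012 -0.0004] [-0.0205 -0.0159  0.0326] 0.003640138312166937
[[319.2879 149.957 ]
 [319.2844 117.0436]]
```

View pics/n_w.png

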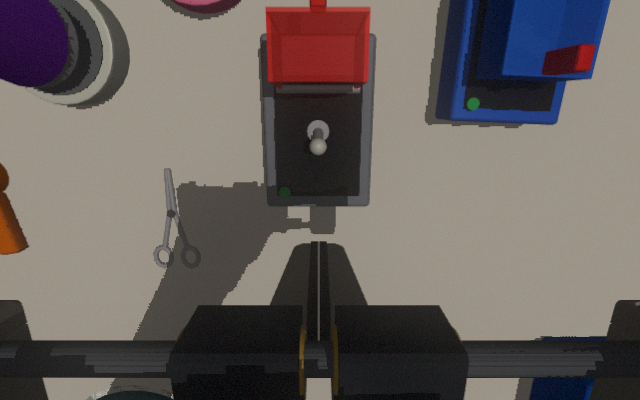

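View pics/n_sc.png

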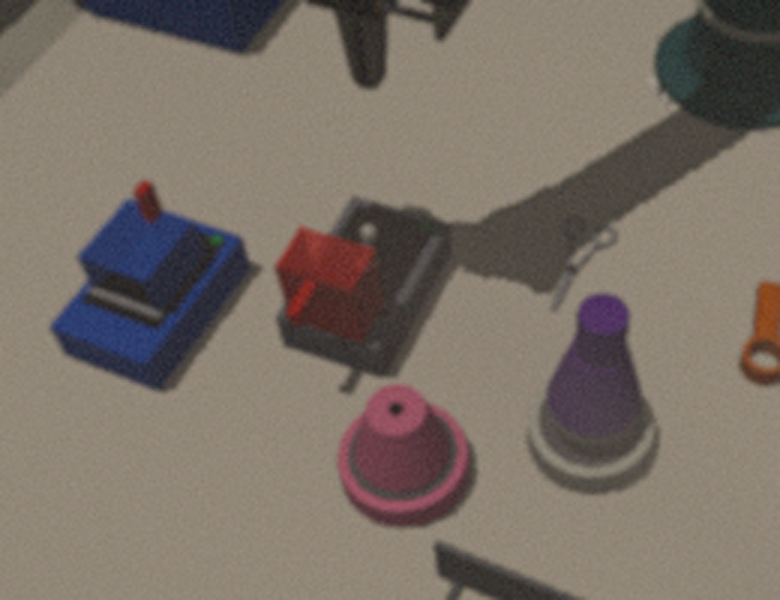

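Request:
{"op": "carry_out", "data": {"series": [{"fingers": 0.0,"slide": [0,0,-0.04],"yaw": 0},{"fingers": 0.0,"slide": [0,0,-0.08],"yaw": 0},{"fingers": 0.0,"slide": [0,0,-0.115],"yaw": 0},{"fingers": 0.0,"slide": [0,0,-0.14],"yaw": 0},{"fingers": 0.0,"slide": [0,0,-0.155],"yaw": 0},{"fingers": 0.0,"slide": [0,0,-0.16],"yaw": 0},{"fingers": 0.0,"slide": [0,0,-0.16],"yaw": 0}]}}

```text
t: 20.65
tcp_pos: [0.4254, -0.2659, 0.0843]
ee_rot: [-3.141, 0.001, 0.001]
wrist_force: [0.4, -0.0, 0.4]
opening: 0.007
```

Request:
{"op": "carry_out", "data": {"series": [{"fingers": 0.0,"slide": [0.008,0,0],"yaw": 0},{"fingers": 0.0,"slide": [0.016,0,0],"yaw": 0},{"fingers": 0.0,"slide": [0.023,0,0],"yaw": 0},{"fingers": 0.0,"slide": [0.03,0,0],"yaw": 0},{"fingers": 0.0,"slide": [0.036,0,0],"yaw": 0},{"fingers": 0.0,"slide": [0.042,0,0],"yaw": 0},{"fingers": 0.0,"slide": [0.046,0,0],"yaw": 0},{"fingers": 0.0,"slide": [0.049,0,0],"yaw": 0}]}}

```text
t: 21.45
tcp_pos: [0.4739, -0.2663, 0.0847]
ee_rot: [-3.141, 0.001, 0.0]
wrist_force: [-1.9, 0.2, 0.0]
opening: 0.002
```

Request:
{"op": "carry_out", "data": {"series": [{"fingers": 0.0,"slide": [0.001,0,0],"yaw": 0},{"fingers": 0.0,"slide": [0.002,0,0],"yaw": 0}]}}

```text
t: 21.65
tcp_pos: [0.4748, -0.2663, 0.0846]
ee_rot: [-3.141, 0.003, -0.0]
wrist_force: [-5.4, -1.2, 1.0]
opening: 0.005
```

Request:
{"op": "carry_out", "data": {"series": [{"fingers": 0.0,"slide": [0.001,0,0],"yaw": 0},{"fingers": 0.0,"slide": [0.001,0,0],"yaw": 0}]}}

```text
t: 21.85
tcp_pos: [0.4749, -0.2663, 0.0845]
ee_rot: [-3.141, 0.004, -0.0]
wrist_force: [-5.7, -0.1, 2.3]
opening: 0.005
```

Request:
{"op": "carry_out", "data": {"series": [{"fingers": 0.0,"slide": [-0.01,0,0],"yaw": 0},{"fingers": 0.0,"slide": [-0.03,0,0],"yaw": 0},{"fingers": 0.0,"slide": [-0.05,0,0.02],"yaw": 0},{"fingers": 0.0,"slide": [-0.05,0,0.06],"yaw": 0},{"fingers": 0.0,"slide": [-0.05,0,0.1],"yaw": 0},{"fingers": 0.0,"slide": [-0.05,0,0.14],"yaw": 0},{"fingers": 0.0,"slide": [-0.05,0,0.16],"yaw": 0},{"fingers": 0.0,"slide": [-0.05,0,0.16],"yaw": 0}]}}

```text
t: 22.65
tcp_pos: [0.4292, -0.2673, 0.2487]
ee_rot: [3.137, -0.008, 0.0]
wrist_force: [-0.4, 0.1, -0.3]
opening: 0.008
```

```bash
python3 st.py
python3 - <<'E'
from workcell import r
from h import *
np.set_printoptions(precision=4,suppress=True)
c=r.camera("wrist");cv2.imwrite("pics/o_w.png",c["color"][:,:,::-1])
print(proj(c,[[.4825-.0198,-.267,.0826],[.4825+.0098,-.267,.0826],[.4825-.005,-.267,.052]]))
print("fin tip on axis",proj(c,[[.518+.0798,-.2666,.054+.0677]]))
E
```

```text
22.65 [ 0.4292 -0.2673  0.2487] [-0.4386  0.1267 -0.2717] [ 3.137  -0.008   0.0003] [ 0.0244 -0.0433 -0.0081] 0.008390815897552932
[[317.8775 154.864 ]
 [317.8589 122.5565]
 [317.7446 136.0503]]
fin tip on axis [[317.442  -23.6581]]
```

View pics/o_w.png

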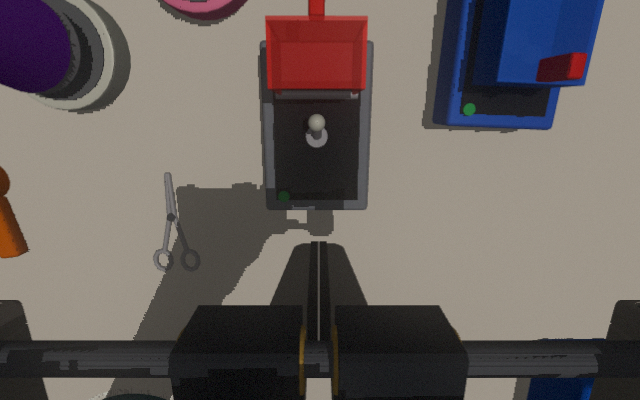

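Request:
{"op": "carry_out", "data": {"series": [{"fingers": 0.03,"slide": [0.03,0,0],"yaw": 0},{"fingers": 0.045,"slide": [0.065,0,0],"yaw": 0},{"fingers": 0.045,"slide": [0.1,0,0],"yaw": 0},{"fingers": 0.045,"slide": [0.135,0,0],"yaw": 0},{"fingers": 0.045,"slide": [0.16,0,0],"yaw": 0},{"fingers": 0.045,"slide": [0.172,0,0],"yaw": 0},{"fingers": 0.045,"slide": [0.172,0,0],"yaw": 0},{"fingers": 0.045,"slide": [0.172,0,0],"yaw": 0}]}}

```text
t: 23.5
tcp_pos: [0.5977, -0.2664, 0.2439]
ee_rot: [-3.141, 0.002, -0.0]
wrist_force: [-0.3, -1.0, 0.4]
opening: 0.489
```

Request:
{"op": "carry_out", "data": {"series": [{"fingers": 0.045,"slide": [0,0,-0.03],"yaw": 0},{"fingers": 0.045,"slide": [0,0,-0.06],"yaw": 0},{"fingers": 0.045,"slide": [0,0,-0.085],"yaw": 0},{"fingers": 0.045,"slide": [0,0,-0.105],"yaw": 0},{"fingers": 0.045,"slide": [0,0,-0.12],"yaw": 0},{"fingers": 0.045,"slide": [0,0,-0.13],"yaw": 0},{"fingers": 0.045,"slide": [0,0,-0.134],"yaw": 0},{"fingers": 0.045,"slide": [0,0,-0.134],"yaw": 0}]}}

```text
t: 24.3
tcp_pos: [0.5988, -0.2665, 0.1111]
ee_rot: [3.142, 0.0, -0.0]
wrist_force: [-0.8, 0.2, -0.6]
opening: 0.49
```

```bash
python3 st.py
```

```text
24.3 [ 0.5988 -0.2665  0.1111] [-0.8322  0.2181 -0.6442] [ 3.1415  0.     -0.    ] [ 0.1216  0.0026 -0.0068] 0.4896305876482736
```

Request:
{"op": "carry_out", "data": {"series": [{"fingers": 0.03,"slide": [0,0,0],"yaw": 0},{"fingers": 0.018,"slide": [0,0,0],"yaw": 0},{"fingers": 0.005,"slide": [0,0,0],"yaw": 0},{"fingers": 0.005,"slide": [0,0,0],"yaw": 0},{"fingers": 0.005,"slide": [0,0,0],"yaw": 0},{"fingers": 0.005,"slide": [0,0,0],"yaw": 0},{"fingers": 0.005,"slide": [0,0,0],"yaw": 0}]}}

```text
t: 25.0
tcp_pos: [0.5992, -0.2662, 0.1113]
ee_rot: [3.142, -0.0, 0.0]
wrist_force: [0.4, 0.3, 1.8]
opening: 0.13
```

```bash
python3 st.py
python3 - <<'E'
import numpy as np
from workcell import r
np.set_printoptions(precision=4,suppress=True)
p=r.get_state()["tcp_pos"];g=np.array([p[0]-.518,p[2]+.011-.054]);R=np.hypot(*g);a=np.arctan2(g[1],g[0]);print(R,a)
for d in np.arange(.1,1.65,.1):print(round(d,1),R*np.cos(a+d)-g[0],R*np.sin(a+d)-g[1])
E
```

```text
25.0 [ 0.5992 -0.2662  0.1113] [0.4201 0.313  1.8222] [ 3.1415 -0.0004  0.0003] [ 0.0964  0.0802 -0.0414] 0.13048026798267165
0.10606489691220194 0.6995740754575523
0.1 -0.007223477713683646 0.007760494604984569
0.2 -0.015185624817876761 0.014761074601332594
0.3 -0.02380688617065014 0.020931792507804664
0.4 -0.03300112097837698 0.02621099255084744
0.5 -0.042676463486068454 0.03054592670870239
0.6 -0.052736240869630704 0.03389328175220291
0.7 -0.06307993915876747 0.03621961201624284
0.8 -0.07360420753934577 0.03750167357780641
0.9 -0.08420389100056742 0.03772665650156372
1.0 -0.0947730810090775 0.036892312832510016
1.1 -0.10520617371202062 0.03500697905678915
1.2 -0.11539892509583094 0.03208949280627964
1.3 -0.12524949255795706 0.02816900463920384
1.4 -0.1346594524844821 0.023284686777386085
1.5 -0.14353478366633937 0.017485341710360855
1.6 -0.1517868067281543 0.010828914577029197
```

Request:
{"op": "carry_out", "data": {"series": [{"fingers": 0.005,"slide": [-0.0072,0,0.0078],"yaw": 0},{"fingers": 0.005,"slide": [-0.0152,0,0.0148],"yaw": 0},{"fingers": 0.005,"slide": [-0.0238,0,0.0209],"yaw": 0},{"fingers": 0.005,"slide": [-0.033,0,0.0262],"yaw": 0},{"fingers": 0.005,"slide": [-0.0427,0,0.0305],"yaw": 0},{"fingers": 0.005,"slide": [-0.0527,0,0.0339],"yaw": 0},{"fingers": 0.005,"slide": [-0.0631,0,0.0362],"yaw": 0},{"fingers": 0.005,"slide": [-0.0736,0,0.0375],"yaw": 0}]}}

```text
t: 25.8
tcp_pos: [0.5249, -0.2662, 0.1488]
ee_rot: [3.141, -0.001, 0.0]
wrist_force: [3.2, 0.1, -5.4]
opening: 0.128
```

```bash
python3 st.py
```

```text
25.8 [ 0.5249 -0.2662  0.1488] [ 3.1659  0.073  -5.4369] [ 3.1415 -0.001   0.0003] [-0.009  -1.0858 -0.0077] 0.1278387405076929
```

Request:
{"op": "carry_out", "data": {"series": [{"fingers": 0.005,"slide": [-0.0106,0,0.0002],"yaw": 0},{"fingers": 0.005,"slide": [-0.0212,0,-0.0006],"yaw": 0},{"fingers": 0.005,"slide": [-0.0316,0,-0.0025],"yaw": 0},{"fingers": 0.005,"slide": [-0.0418,0,-0.0054],"yaw": 0},{"fingers": 0.005,"slide": [-0.0516,0,-0.0093],"yaw": 0},{"fingers": 0.005,"slide": [-0.0611,0,-0.0142],"yaw": 0},{"fingers": 0.005,"slide": [-0.0699,0,-0.02],"yaw": 0},{"fingers": 0.005,"slide": [-0.0775,0,-0.0262],"yaw": 0}]}}

```text
t: 26.6
tcp_pos: [0.4464, -0.2662, 0.1219]
ee_rot: [-3.141, 0.001, 0.0]
wrist_force: [0.9, 2.1, 4.2]
opening: 0.129
```

```bash
python3 st.py
```

```text
26.6 [ 0.4464 -0.2662  0.1219] [0.9419 2.1009 4.1997] [-3.1413  0.0014  0.0001] [ 0.4515 -0.7235 -0.042 ] 0.12865337119425146
```

Shut. Release, rise and look.

Request:
{"op": "carry_out", "data": {"series": [{"fingers": 0.02,"slide": [0,0,0],"yaw": 0},{"fingers": 0.035,"slide": [0,0,0],"yaw": 0},{"fingers": 0.045,"slide": [0,0,0],"yaw": 0},{"fingers": 0.045,"slide": [0,0,0],"yaw": 0},{"fingers": 0.045,"slide": [0,0,0.03],"yaw": 0},{"fingers": 0.045,"slide": [0,0,0.06],"yaw": 0},{"fingers": 0.045,"slide": [0,0,0.1],"yaw": 0},{"fingers": 0.045,"slide": [-0.01,0,0.13],"yaw": 0}]}}

```text
t: 27.4
tcp_pos: [0.4391, -0.2663, 0.2546]
ee_rot: [3.141, -0.002, 0.002]
wrist_force: [-0.4, -1.2, 1.2]
opening: 0.487
```

Request:
{"op": "carry_out", "data": {"series": [{"fingers": 0.045,"slide": [-0.01,0,0.02],"yaw": 0},{"fingers": 0.045,"slide": [-0.02,0,0.04],"yaw": 0},{"fingers": 0.045,"slide": [-0.02,0,0.04],"yaw": 0},{"fingers": 0.045,"slide": [-0.02,0,0.04],"yaw": 0}]}}

```text
t: 27.8
tcp_pos: [0.4179, -0.2664, 0.2922]
ee_rot: [3.141, -0.0, 0.0]
wrist_force: [0.6, 0.0, -0.1]
opening: 0.492
```

```bash
python3 st.py
python3 - <<'E'
from workcell import r
from h import *
np.set_printoptions(precision=4,suppress=True)
c=r.camera("wrist");cv2.imwrite("pics/p_w.png",c["color"][:,:,::-1])
c=r.camera("scene");cv2.imwrite("pics/p_sc.png",cv2.resize(c["color"][80:300,140:440,::-1],None,fx=2.6,fy=2.6,interpolation=2))
z=.1935-.002;print((np.array(proj(c,[[.5604,-.0068,z]]))-[140,80])*2.6)
E
```

```text
27.8 [ 0.4179 -0.2664  0.2922] [ 0.5892  0.0393 -0.1154] [ 3.1411 -0.0003  0.0001] [0.0243 0.0158 0.0555] 0.49158145904781614
[[522.946  272.3801]]
```

View pics/p_w.png

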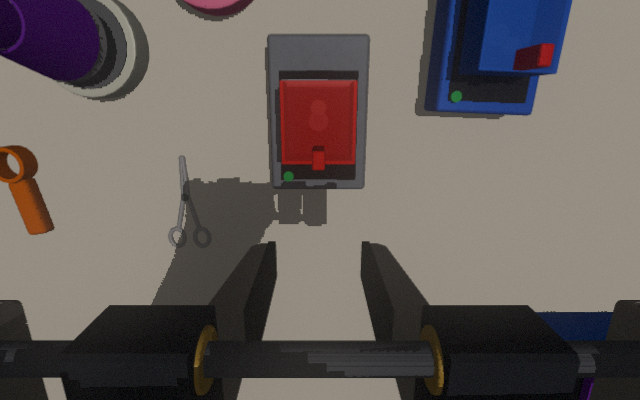

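View pics/p_sc.png

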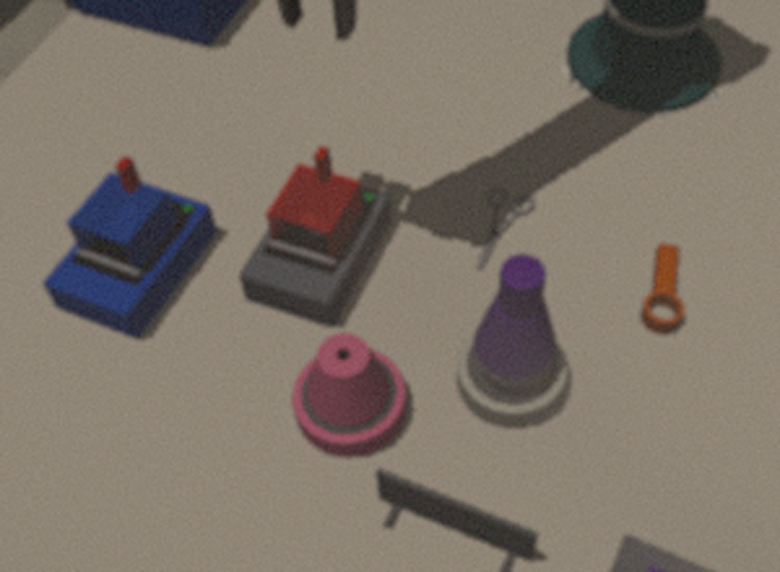

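The guard is shut: in the wrist view its outline runs from (279,80) to (357,165), and through it the ball (about 318,105) sits beyond the pivot on the hinge side. In the scene crop the sleeve's top is at (522,272), as predicted, and the bystanders haven't moved. I'm handing it in.

```bash
python3 -c "
from workcell import r
print(r.finish_job())"
```

```text
the job is handed in; nothing more can be done
None
```

The whole job is done and handed in at about 28 s; no verdict is reported.

- **Sleeve:** I lowered it over the steel cone in 1–2 mm steps. Contact showed as the vertical wrist force rising from about -1.2 N to +1 to +1.7 N, so roughly 2–3 N on the cone, well under the 15 N that wedges it. I released it there. It stands upright where predicted, to within about a pixel in the wrist and scene views. I did not test that it is loose; that rests on the low contact force.
- **Guard and toggle:** I swung the guard open and pushed the toggle towards the hinge until it met its stop at about 6 N. The picture then showed the ball within about 1.5 pixels of its "on" position. I swung the guard shut and let it go. The last picture shows it closed with the ball on the hinge side.
- **Everything else:** The forceps, divider, cap remover, pink post and blue box look unmoved in the last views. The gripper was well clear of everything at hand-in.

Two measurements disagreed slightly:
- **Post position:** the cameras differed by 1–4 mm sideways. The final approach used the wrist view and the sideways force.
- **Toggle ball:** before the flip, the wrist view showed it about 3.5 mm from where I expected it. This did not affect the result.

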